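# Hang the display ledge on the slotted stand

## Robot

A 7-joint arm with a two-finger parallel gripper is mounted at the origin on a cart in front of the work surface, level with it; the furniture and walls round the work are solid. World frame = base frame: x ahead of the robot, y to its left, z up, the work surface at z = 0. Lengths are in m, angles in rad, forces in N, time in s.
With the tool pointing down it reaches from about 0.425 to 0.875 m from the base axis. Payload 4.7 kg.
Tool frame: the origin (TCP) lies where the fingers leave the gripper's body, on its centre line; the fingertips stand 70 mm ahead of it and the grasp point (between the pads) lies 51 mm ahead of it; z points along the fingers, y is the line along which they close (so a half turn about z gives the same grasp; the last joint's range is limited). The gripper opens to 87 mm and grips with 3 to 60 N. Pads are 19 mm wide; open, the fingers measure 117 mm over their backs; the gripper's body (75 mm by 190 mm) begins 51 mm behind the grasp point.
Start: joints at [-1.274, 0.321, -0.07, 1.45, 0.023, 1.371, -0.057], TCP at [0.181, 0.624, 0.292] pointing down, gripper open.
Joint ranges: [-2.86, 2.86], [-0.3, 2.09], [-1.38, 1.24], [0.06, 2.45], [-1.56, 4.7], [0.09, 2.05], [-2.69, 2.69]. Speed limits (rad/s): [2.57, 2.57, 3.14, 3.14, 3.14, 3.14, 3.14].

## Interface

Orientations are given as a rotation vector (axis times angle).
In Python, from bench import get_state, get_image, get_calibration, close_job gives the robot as it stands.
- The arm moves only by the tool send_rows, never from a script. Its argument "rows" is a list of rows, each an object of numbers: "hand": the finger opening in mm, from 0 to 87; "x", "y", "z": the shift along the world's x, y, z in mm; "roll": the turn about the world's z in degrees. A call has 1 to 10 rows; each row shifts and turns the commanded pose from where the row before left it; what a row does not reach is not made up. A row lasts 1/10 s, in which the tool goes at most 50 mm and 8.59 degrees, less where a joint would pass 70% of its speed; a pose out of reach is approached as far as the arm can. A call is refused whole if a number of a shift passes 50 or a number of a turn 8.59, either way. A call with a gripper value outside its range is refused whole. The fingers move at their own pace and stop on an object; "force" is the grip in N (left out, the last holds). Time passes only in rows, so rows that do not move let the fingers close. It gives the time, the measured TCP pose, the force, the opening and the grip force at its end, in the units of the state.
- get_state(): the state, without advancing time (a new reading comes with each control period).
- get_image(name): name is "scene" or "top"; returns the picture (480x640x3 uint8, blue, green, red); there is no depth.
- get_calibration(name): a dict with "mtx" (3x3 intrinsics, pixels), "D" ([k1, k2, p1, p2, k3] as OpenCV has them; the pictures are not rectified), "world_from_camera" (4x4, takes a point from camera to world coordinates). Camera axes: x right, y down, z forward; pixel columns grow to the right and rows downward; lengths in m; the calibration is good to about 2 mm. A picture is of the moment at which its call begins. get_calibration takes no time and is no camera call.
- close_job(): hands the job in; it is judged then, once.
The state is a dict: "time": time; "joint_positions": joint angles; "qd": joint speeds; "joint_torque": joint torques, N m; "position": TCP position; "tool_rot": TCP orientation; "ft_force": force on the tool from outside, world axes, zero at the start; "torque": the same for the moment, N m; "grip_width": opening from 0.0 (shut) to 1.0 (fully open); "grip_force": force on a finger pad.
Only numpy, scipy, OpenCV 4.12 (cv2) and the standard library are available. Lean on these libraries where they do the work, as an engineer would, in place of code of your own. Each camera call takes 0.05 s, during which the arm holds its last target. There are 200 camera calls.

## Task

Hang the blue display ledge on the grey slotted stand: take it by its fin, put its two claws through the slots of the two uprights, then press it down until it is fully home and the red spring catch has snapped out over it. Leave the yellow ledge where it stands.

Things in the scene. Friction and masses are not known exactly. Their poses are not given: they have to be found in the camera images.
- ledge_blue: Blue metal ledge, 200 g (sizes in mm). Origin under its fin, on its underside; x to its back, y along it, z up. Floor 80x140x5, front lip 16 high. Fin to grip: 10 thick (y), x -32..22, top z 63. Back plate x 37..42, 60 high, open at y -22..22 but for a strip z 30..44. Steel claws at y +-35, 8 wide: back from the plate at z 44..50, then down, tip z 24, x 67; gap plate to claw 8 at top, 21 at tip.
- ledge_yellow: Yellow ledge of the same make and size as the blue one, a bystander; origin and axes as for the blue one. The two stand side by side on the table on their floor plates, backs away from the robot; which is on the left varies.
- stand: Fixed grey stand (mm). Origin on the table midway between its uprights, in their front plane; x to its back, z up. Uprights 6 thick, 48 wide, at y +-35, top z 174; a slot in each, 32 wide, z 110..166. Base x -30..120, 12 thick. Bring the claws in along x, ledge origin about z 100 (88..114), axes parallel, till plate meets uprights, then press down. Home: ledge origin at x -42, y 0, z 66.
- catch (a joint): Travel (m) of the red spring catch midway between the uprights: 0 = out, 0.011 = pushed in (to the stand's +x). Out, it stands 7 mm before the uprights; 20 mm wide, flat underside at z 112 of the stand, sloped above up to z 137. The ledge's strip pushes it in on the way down (up to about 10 N of press); once the ledge is home it springs out over the strip's top and locks it.

How it is judged:
At the end, for the whole second after the job is handed in: The blue ledge hangs on the stand, its origin in the stand's frame at x -54 to -34 mm, y within 14 mm of 0 and z 60 to 70.5 mm, level within 0.2 rad, at rest, with the red catch out over its strip (travel under 3 mm) (x of ledge_blue in the frame of stand between -0.054 and -0.034 m and y of ledge_blue in the frame of stand between -0.014 and 0.014 m and z of ledge_blue in the frame of stand between 0.06 and 0.0705 m and angle between ledge_blue's own z axis and vertical below 0.2 rad and value of joint catch below 0.003 m and linear speed of ledge_blue below 0.02 m/s); the robot touches nothing.
It fails at once if the yellow ledge is moved by more than 30 mm (distance of ledge_yellow from where it was at the start of the episode above 0.03 m).
It also fails if it takes over 42 s, if anything falls off the work surface, if the arm or the gripper's body presses on something with over 40 N, if the wrist force passes 120 N, or if a joint passes its speed limit or range.

## Working session

There is one attempt and no reset: what is moved stays moved. The work goes in short steps, Python scripts to look and compute and a tool call to move; the robot and the scene stay as the last step left them, time stands still between calls to the robot, and variables do not carry over. Pictures are saved under pics/ and viewed, at most 10 in all, crops included, and the job is handed in when it is done.

Besides the shell and the picture viewer there is one more tool, called after "Request:" as name(argument=value, ...) on one line, values as JSON. send_rows: Moves the arm, as the interface text tells. Its arguments: {"type":"object","properties":{"rows":{"type":"array","items":{"type":"object","properties":{"hand":{"type":"number"},"x":{"type":"number"},"y":{"type":"number"},"z":{"type":"number"},"roll":{"type":"number"}}}},"force":{"type":"number"}},"required":["rows"]}

```bash
ls; mkdir -p pics
python3 - <<'E'
from bench import *
import cv2,numpy as np
for n in("scene","top"):
    im=get_image(n);cv2.imwrite(f"pics/{n}0.png",im)
    c=get_calibration(n);print(n,np.round(c["mtx"],1).tolist(),np.round(c["D"],3),np.round(c["world_from_camera"],3).tolist())
s=get_state();print(s)
E
```

```text
pics
scene [[530.8, 0.0, 319.0], [0.0, 530.8, 232.8], [0.0, 0.0, 1.0]] [-0.051  0.     0.     0.     0.   ] [[0.66, -0.383, 0.646, -0.005], [-0.751, -0.345, 0.563, -0.482], [0.007, -0.857, -0.515, 0.5], [0.0, 0.0, 0.0, 1.0]]
top [[475.3, 0.0, 325.1], [0.0, 475.3, 235.1], [0.0, 0.0, 1.0]] [-0.052  0.     0.     0.     0.   ] [[-0.006, -0.976, 0.219, 0.371], [-1.0, 0.004, -0.007, -0.008], [0.006, -0.219, -0.976, 0.966], [0.0, 0.0, 0.0, 1.0]]
{'time': 0.1, 'joint_positions': array([-1.27389069,  0.32175648, -0.07006505,  1.45152287,  0.02260841,
        1.37079491, -0.05689955]), 'qd': array([-0.00126583, -0.000915  , -0.0001817 , -0.00317278, -0.0009986 ,
        0.00063573,  0.00037164]), 'joint_torque': array([-6.05220011e-04, -4.92573845e+01, -4.06088233e-01, -3.13402963e+01,
       -6.41906122e-02,  3.93961603e-02,  5.44199122e-05]), 'position': array([0.18133585, 0.62381622, 0.29128082]), 'tool_rot': array([-4.42715592e-01, -3.11010617e+00,  2.65448190e-03]), 'ft_force': array([-0.49668193,  0.69753831, -0.16364526]), 'torque': array([-0.02838699,  0.01148965, -0.00911199]), 'grip_force': 0.0, 'grip_width': 1.0030157566296558}
```

View pics/scene0.png

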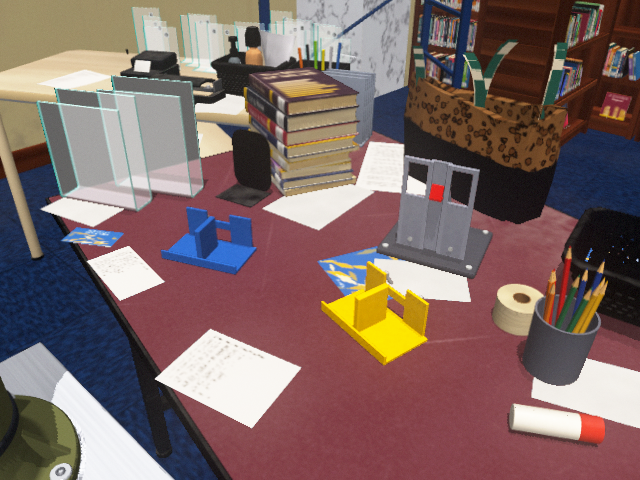

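View pics/top0.png

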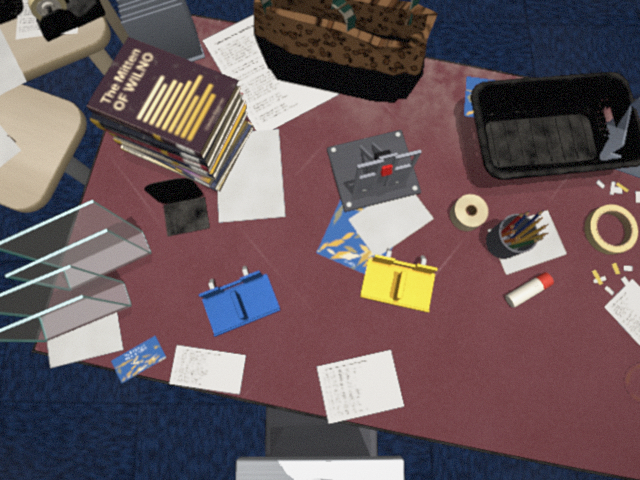

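The scene view shows the blue ledge at about (210,240), the yellow at (375,320) and the stand at (435,215). In the top view they are at (240,302), (398,283) and (375,168). Next I'll enlarge the blue ledge and the stand.

Run:
```python
import cv2,numpy as np
s=cv2.imread("pics/scene0.png");t=cv2.imread("pics/top0.png")
def crop(im,x,y,w,h,k):
    c=cv2.resize(im[y:y+h,x:x+w],None,fx=k,fy=k,interpolation=cv2.INTER_CUBIC)
    for i in range(0,w,10):
        cv2.putText(c,str(x+i),(i*k,8),0,.25,(0,255,0),1); cv2.line(c,(i*k,8),(i*k,12),(0,255,0),1)
    for j in range(10,h,10): cv2.putText(c,str(y+j),(0,j*k),0,.25,(0,255,0),1)
    return c
a=np.vstack([np.hstack([crop(t,190,255,100,75,4),crop(s,157,200,100,75,4)]),np.hstack([crop(t,325,130,100,75,4),crop(s,375,150,120,75,4)[:,:400]])])
cv2.imwrite("pics/m0.png",a)
```

```text
(no output)
```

View pics/m0.png

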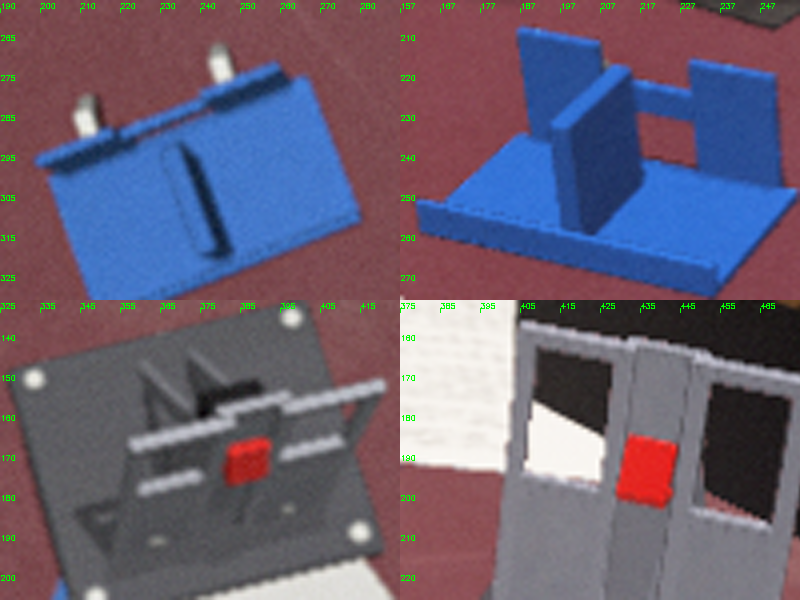

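Montage readings:
- **Blue ledge:** plate-top outer corners at top (199,295) and (260,271), scene (187,207) and (251,218). Fin-top ends are also clear.
- **Stand:** upright-top outer ends at top (358,167) and (421,151), scene (405,156) and about (477,169). The catch is red.

Next I'll triangulate these.

```bash
cat > h.py <<'E'
import cv2,numpy as np
from bench import *
C={n:get_calibration(n) for n in("scene","top")}
def ray(n,p):
    c=C[n];K=np.array(c["mtx"]);T=np.array(c["world_from_camera"])
    u=cv2.undistortPoints(np.array([[p]],float),K,np.array(c["D"]))[0,0]
    d=T[:3,:3]@[u[0],u[1],1];return T[:3,3],d/np.linalg.norm(d)
def plane(n,p,z):
    o,d=ray(n,p);return o+d*(z-o[2])/d[2]
def tri(ps,pt):
    (a,u),(b,v)=ray("scene",ps),ray("top",pt)
    s,t=np.linalg.lstsq(np.c_[u,-v],b-a,rcond=None)[0]
    return (a+s*u+b+t*v)/2,np.linalg.norm(a+s*u-b-t*v)
def proj(n,X):
    c=C[n];T=np.linalg.inv(np.array(c["world_from_camera"]))
    return cv2.projectPoints(np.array(X,float).reshape(-1,3),cv2.Rodrigues(T[:3,:3])[0],T[:3,3],np.array(c["mtx"]),np.array(c["D"]))[0][:,0]
E
python3 - <<'E'
from h import *
np.set_printoptions(precision=1,suppress=True)
s=cv2.imread("pics/scene0.png");t=cv2.imread("pics/top0.png")
def red(im,x0,y0,x1,y1):
    m=(im[...,2]>150)&(im[...,1]<80)&(im[...,0]<80);m=m.astype(np.uint8);k=np.zeros_like(m);k[y0:y1,x0:x1]=1
    ys,xs=np.nonzero(m*k);print("red",xs.min(),xs.max(),ys.min(),ys.max());return xs.mean(),ys.mean()
P={"plL":((187,207),(199.5,295)),"plR":((251,218),(260,271)),"plLi":((207,210),(218,288)),"plRi":((229.5,215),(241,279)),
"finF":((197,230),(243.5,318)),"finB":((213,216.5),(233,291.5)),
"upL":((405,156),(357.5,166)),"upR":((477,169),(421,151)),"catch":(red(s,415,170,460,215),red(t,370,150,410,190)),
"slL":((406,193),(359.5,178)),"slLr":((426,197),(375.5,174))}
for k,(a,b) in P.items():
    X,e=tri(a,b);print(k,X*1e3,"gap",e*1e3)
print("bolts top",[plane("top",p,.014)*1e3 for p in((333.5,150),(398,134),(415,188),(349,204))])
for n,p,z in(("top",(199.5,295),.06),("top",(260,271),.06),("scene",(187,207),.06),("scene",(251,218),.06),("top",(243.5,318),.063),("top",(233,291.5),.063),("top",(357.5,166),.174),("top",(421,151),.174),("scene",(405,156),.174),("scene",(477,169),.174)):print(n,p,plane(n,p,z)*1e3)
# blue silhouettes
for n,im,z in(("top",t,.0),):
    m=cv2.inRange(cv2.cvtColor(im,cv2.COLOR_BGR2HSV),(100,150,60),(125,255,255));m[:,:190]=0;m[:,300:]=0;m[:250]=0;m[345:]=0
    c=max(cv2.findContours(m,0,1)[0],key=cv2.contourArea);q=cv2.approxPolyDP(c,4,True)[:,0];print(q.tolist(),[(plane(n,p,.005)*1e3)[:2] for p in q])
E
```

```text
red 429 443 184 201
red 382 392 165 175
plL [457.9 226.2  60.5] gap 2.1145630962362736
plR [503.6 111.4  62.7] gap 1.4758834671004595
plLi [472.1 190.3  61.8] gap 0.43300825783428065
plRi [488.2 147.9  61.2] gap 2.3007389862149012
finF [414.2 139.8  67.5] gap 2.0299194808063605
finB [464.2 162.   63. ] gap 2.1939908153227554
upL [674.  -71.  173.1] gap 1.5798363185207076
upR [ 700.  -183.5  176.7] gap 4.184923042525378
catch [ 685.2 -128.9  124.4] gap 3.9622036144590878
slL [673.9 -79.5 110.4] gap 1.2228555765912859
slLr [ 682.5 -111.   110.4] gap 0.80403740460386
bolts top [array([771.9, -33.7,  14. ]), array([ 808.8, -173.9,   14. ]), array([ 685.9, -204.7,   14. ]), array([651.3, -64.9,  14. ])]
top (199.5, 295) [458.8 225.8  60. ]
top (260, 271) [504.6 111.2  60. ]
scene (187, 207) [457.7 227.8  60. ]
scene (251, 218) [506.1 115.4  60. ]
top (243.5, 318) [415.2 139.9  63. ]
top (233, 291.5) [465.  161.3  63. ]
top (357.5, 166) [674.2 -71.6 174. ]
top (421, 151) [ 702.5 -185.9  174. ]
scene (405, 156) [671.2 -71.9 174. ]
scene (477, 169) [ 703.  -180.1  174. ]
[[266, 275], [258, 271], [200, 294], [215, 335], [279, 309]] [array([504.4, 106.1]), array([512.7, 122.6]), array([466.2, 239. ]), array([384.7, 205.2]), array([435.6,  78.6])]
```

Request:
send_rows(rows=[{"hand": 87,"x": 16,"y": -30,"roll": 3.8},{"x": 16,"y": -30,"roll": 3.8},{"x": 16,"y": -30,"roll": 3.8},{"x": 16,"y": -30,"roll": 3.8},{"x": 16,"y": -30,"roll": 3.8},{"x": 16,"y": -30,"roll": 3.8},{"x": 16,"y": -30,"roll": 3.8},{"x": 16,"y": -30,"roll": 3.8},{"x": 16,"y": -30,"roll": 3.8},{"x": 16,"y": -30,"roll": 3.8}])

```text
schema error: expected keys hand, x, y, z, roll
```

Request:
send_rows(rows=[{"hand": 87,"x": 16,"y": -30,"z": 0,"roll": 3.8},{"hand": 87,"x": 16,"y": -30,"z": 0,"roll": 3.8},{"hand": 87,"x": 16,"y": -30,"z": 0,"roll": 3.8},{"hand": 87,"x": 16,"y": -30,"z": 0,"roll": 3.8},{"hand": 87,"x": 16,"y": -30,"z": 0,"roll": 3.8},{"hand": 87,"x": 16,"y": -30,"z": 0,"roll": 3.8},{"hand": 87,"x": 16,"y": -30,"z": 0,"roll": 3.8},{"hand": 87,"x": 16,"y": -30,"z": 0,"roll": 3.8},{"hand": 87,"x": 16,"y": -30,"z": 0,"roll": 3.8},{"hand": 87,"x": 16,"y": -30,"z": 0,"roll": 3.8}], force=50)

```text
time: 1.1
position: [0.3417, 0.3227, 0.292]
tool_rot: [0.598, -3.084, 0.0]
ft_force: [0.1, -0.8, 0.3]
grip_width: 1.001
grip_force: 0.0
```

Request:
send_rows(rows=[{"hand": 87,"x": 16,"y": -29,"z": 0,"roll": 0},{"hand": 87,"x": 16,"y": -29,"z": 0,"roll": 0},{"hand": 87,"x": 16,"y": -29,"z": 0,"roll": 0},{"hand": 87,"x": 16,"y": -29,"z": -20,"roll": 0},{"hand": 87,"x": 16,"y": -29,"z": -30,"roll": 0},{"hand": 87,"x": 15,"y": -27,"z": -40,"roll": 0},{"hand": 87,"x": 0,"y": 0,"z": -32,"roll": 0},{"hand": 87,"x": 0,"y": 0,"z": 0,"roll": 0}])

```text
time: 1.9
position: [0.4334, 0.1503, 0.1666]
tool_rot: [0.589, -3.077, 0.004]
ft_force: [-0.7, 0.6, 0.2]
grip_width: 1.003
grip_force: 0.0
```

Run:
```python
from h import *
s=get_image("scene")[130:290,120:330];t=get_image("top")[220:380,160:370]
cv2.imwrite("pics/g1.png",np.hstack([cv2.resize(i,None,fx=1.9,fy=1.9) for i in(s,t)]))
```

```text
(no output)
```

View pics/g1.png

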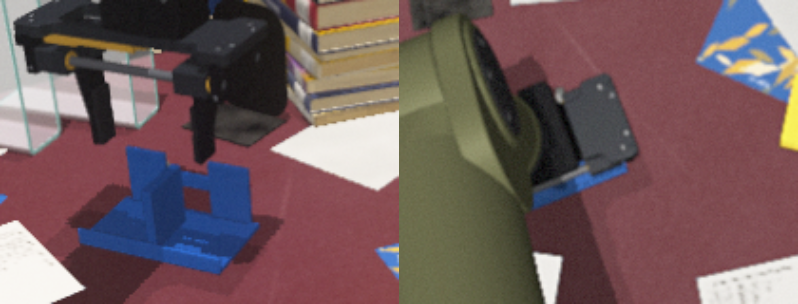

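The fingers straddle the fin in the scene view: finger tips at crop (100,140) and (205,160), fin at (165,185). Descending to grip.

Request:
send_rows(rows=[{"hand": 87,"x": 3,"y": 0,"z": -20,"roll": 0},{"hand": 87,"x": 0,"y": 0,"z": -20,"roll": 0},{"hand": 87,"x": 0,"y": 0,"z": -20,"roll": 0},{"hand": 87,"x": 0,"y": 0,"z": -10,"roll": 0},{"hand": 87,"x": 0,"y": 0,"z": 0,"roll": 0},{"hand": 87,"x": 0,"y": 0,"z": 0,"roll": 0}])

```text
time: 2.6
position: [0.44, 0.1533, 0.1021]
tool_rot: [-0.595, 3.083, 0.001]
ft_force: [0.3, -0.1, -0.2]
grip_width: 0.999
grip_force: 0.0
```

Request:
send_rows(rows=[{"hand": 87,"x": -3,"y": -2,"z": -5,"roll": 0},{"hand": 87,"x": 0,"y": 0,"z": 0,"roll": 0},{"hand": 0,"x": 0,"y": 0,"z": 0,"roll": 0},{"hand": 0,"x": 0,"y": 0,"z": 0,"roll": 0},{"hand": 0,"x": 0,"y": 0,"z": 0,"roll": 0},{"hand": 0,"x": 0,"y": 0,"z": 0,"roll": 0},{"hand": 0,"x": 0,"y": 0,"z": 0,"roll": 0},{"hand": 0,"x": 0,"y": 0,"z": 0,"roll": 0},{"hand": 0,"x": 0,"y": 0,"z": 0,"roll": 0},{"hand": 0,"x": 0,"y": 0,"z": 0,"roll": 0}], force=60)

```text
time: 3.6
position: [0.4363, 0.1505, 0.0957]
tool_rot: [-0.594, 3.085, 0.0]
ft_force: [0.5, 0.7, -0.1]
grip_width: 0.355
grip_force: 0.0
```

Request:
send_rows(rows=[{"hand": 0,"x": 0,"y": 0,"z": 0,"roll": 0},{"hand": 0,"x": 0,"y": 0,"z": 0,"roll": 0},{"hand": 0,"x": 0,"y": 0,"z": 0,"roll": 0},{"hand": 0,"x": 0,"y": 0,"z": 0,"roll": 0},{"hand": 0,"x": 0,"y": 0,"z": 0,"roll": 0},{"hand": 0,"x": 0,"y": 0,"z": 0,"roll": 0}])

```text
time: 4.2
position: [0.4362, 0.1507, 0.0957]
tool_rot: [0.594, -3.085, -0.001]
ft_force: [-0.2, 1.1, 0.3]
grip_width: 0.106
grip_force: 60.0
```

Request:
send_rows(rows=[{"hand": 0,"x": 0,"y": 0,"z": 15,"roll": 0},{"hand": 0,"x": 0,"y": 0,"z": 25,"roll": 0},{"hand": 0,"x": 0,"y": 0,"z": 25,"roll": 0},{"hand": 0,"x": 0,"y": 0,"z": 25,"roll": 0},{"hand": 0,"x": 0,"y": 0,"z": 15,"roll": 0},{"hand": 0,"x": 0,"y": 0,"z": 0,"roll": 0}])

```text
time: 4.8
position: [0.4374, 0.1505, 0.2024]
tool_rot: [-0.593, 3.081, 0.002]
ft_force: [0.7, 0.0, -2.4]
grip_width: 0.11
grip_force: 60.0
```

Request:
send_rows(rows=[{"hand": 0,"x": 7,"y": -15,"z": 0,"roll": 0},{"hand": 0,"x": 12,"y": -25,"z": 0,"roll": -0.5},{"hand": 0,"x": 14,"y": -30,"z": 0,"roll": -1},{"hand": 0,"x": 14,"y": -30,"z": 0,"roll": -1},{"hand": 0,"x": 14,"y": -30,"z": 0,"roll": -1},{"hand": 0,"x": 14,"y": -30,"z": 0,"roll": -1},{"hand": 0,"x": 14,"y": -30,"z": 0,"roll": -1},{"hand": 0,"x": 14,"y": -30,"z": 0,"roll": -1},{"hand": 0,"x": 14,"y": -30,"z": 0,"roll": -1},{"hand": 0,"x": 14,"y": -30,"z": 0,"roll": 0}])

```text
time: 5.8
position: [0.5668, -0.1309, 0.1988]
tool_rot: [0.39, -3.115, 0.0]
ft_force: [0.6, 0.2, -2.5]
grip_width: 0.112
grip_force: 60.0
```

Request:
send_rows(rows=[{"hand": 0,"x": 8,"y": -18,"z": 0,"roll": 0},{"hand": 0,"x": 3,"y": -9,"z": 0,"roll": 0},{"hand": 0,"x": 0,"y": 0,"z": 0,"roll": 0},{"hand": 0,"x": 0,"y": 0,"z": 0,"roll": 0}])

```text
time: 6.2
position: [0.5776, -0.1553, 0.1998]
tool_rot: [0.392, -3.115, -0.002]
ft_force: [0.1, 1.4, -1.9]
grip_width: 0.112
grip_force: 60.0
```

Run:
```python
from h import *
s=get_image("scene");t=get_image("top")
cv2.imwrite("pics/s2.png",s);cv2.imwrite("pics/t2.png",t)
cv2.imwrite("pics/g2.png",np.hstack([cv2.resize(i,(400,480)) for i in(s[80:320,330:530],t[100:340,290:490])]))
```

```text
(no output)
```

View pics/g2.png

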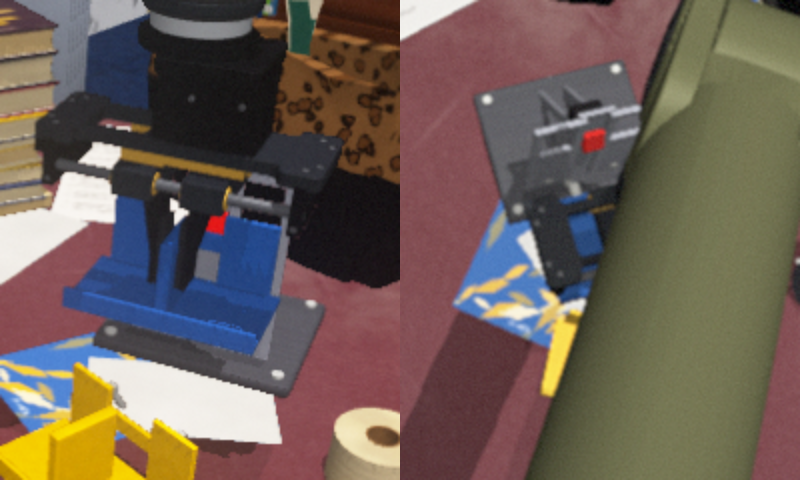

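Run:
```python
from h import *
np.set_printoptions(precision=1,suppress=True)
a=np.radians(14.3);X=np.array([np.cos(a),np.sin(a),0]);Y=np.array([-np.sin(a),np.cos(a),0])
o=np.array([.5776+.0084,-.1553+.0017,.1998-.0957]);S=np.array([.6858,-.1298,0])
print("ledge in stand",(o-S)@X*1e3,(o-S)@Y*1e3,o[2]*1e3)
E=lambda x,y,z:o+x*X+y*Y+np.array([0,0,z])
print(proj("scene",[E(-.038,.07,0),E(-.038,-.07,0),E(-.038,.07,.016),E(-.038,-.07,.016),E(-.032,0,.063)]))
m=cv2.inRange(cv2.cvtColor(cv2.imread("pics/s2.png"),cv2.COLOR_BGR2HSV),(105,120,40),(125,255,255))
m[:190]=0;m[:,:358]=0;m[:,475:]=0;m[258:]=0
c=max(cv2.findContours(m,0,1)[0],key=cv2.contourArea)[:,0]
print("left",c[c[:,0].argmin()],"bottom",c[c[:,1].argmax()],c[(c[:,1]-.2*c[:,0]).argmax()],c[(c[:,0]+c[:,1]).argmax()],c[(-c[:,0]+c[:,1]).argmax()])
```

```text
ledge in stand -102.58634649720685 1.5879270622462613 104.10000000000001
[[361.  232.8]
 [456.3 257.6]
 [361.5 223.2]
 [458.  247.6]
 [412.8 203.1]]
left [362 224] bottom [455 257] [455 257] [455 257] [362 232]
```

Request:
send_rows(rows=[{"hand": 0,"x": 10,"y": 1,"z": -2,"roll": 0},{"hand": 0,"x": 10,"y": 2,"z": -2,"roll": 0},{"hand": 0,"x": 10,"y": 2.5,"z": 0,"roll": 0},{"hand": 0,"x": 10,"y": 2.5,"z": 0,"roll": 0},{"hand": 0,"x": 8,"y": 2,"z": 0,"roll": 0},{"hand": 0,"x": 4,"y": 1,"z": 0,"roll": 0},{"hand": 0,"x": 0,"y": 0,"z": 0,"roll": 0}])

```text
time: 7.0
position: [0.6308, -0.1452, 0.1965]
tool_rot: [0.392, -3.117, 0.0]
ft_force: [-0.1, -0.2, -2.0]
grip_width: 0.11
grip_force: 60.0
```

Request:
send_rows(rows=[{"hand": 0,"x": 2,"y": 0.5,"z": 0,"roll": 0},{"hand": 0,"x": 2,"y": 0.5,"z": 0,"roll": 0},{"hand": 0,"x": 1,"y": 0.3,"z": 0,"roll": 0},{"hand": 0,"x": 0,"y": 0,"z": 0,"roll": 0}])

```text
time: 7.4
position: [0.6349, -0.1446, 0.1967]
tool_rot: [0.39, -3.117, 0.0]
ft_force: [-1.1, 0.4, -1.8]
grip_width: 0.11
grip_force: 60.0
```

Request:
send_rows(rows=[{"hand": 0,"x": 1,"y": 0.2,"z": 0,"roll": 0},{"hand": 0,"x": 1,"y": 0.3,"z": 0,"roll": 0},{"hand": 0,"x": 0,"y": 0,"z": 0,"roll": 0}])

```text
time: 7.7
position: [0.636, -0.1444, 0.1966]
tool_rot: [0.389, -3.114, -0.001]
ft_force: [-5.4, -0.8, 0.5]
grip_width: 0.11
grip_force: 60.0
```

Request:
send_rows(rows=[{"hand": 0,"x": -0.7,"y": -0.2,"z": -3,"roll": 0},{"hand": 0,"x": 0,"y": 0,"z": -3,"roll": 0},{"hand": 0,"x": 0,"y": 0,"z": -3,"roll": 0},{"hand": 0,"x": 0,"y": 0,"z": -3,"roll": 0},{"hand": 0,"x": 0,"y": 0,"z": 0,"roll": 0}])

```text
time: 8.2
position: [0.636, -0.1445, 0.1843]
tool_rot: [0.39, -3.116, 0.0]
ft_force: [-3.8, -2.1, -0.5]
grip_width: 0.111
grip_force: 60.0
```

Request:
send_rows(rows=[{"hand": 0,"x": 0,"y": 0,"z": -3,"roll": 0},{"hand": 0,"x": 0,"y": 0,"z": -3,"roll": 0},{"hand": 0,"x": 0,"y": 0,"z": -3,"roll": 0},{"hand": 0,"x": 0,"y": 0,"z": 0,"roll": 0}])

```text
time: 8.6
position: [0.6359, -0.1443, 0.1751]
tool_rot: [0.39, -3.116, 0.0]
ft_force: [-5.0, -1.6, -2.6]
grip_width: 0.11
grip_force: 60.0
```

Request:
send_rows(rows=[{"hand": 0,"x": 0,"y": 0,"z": -3,"roll": 0},{"hand": 0,"x": 0,"y": 0,"z": -3,"roll": 0},{"hand": 0,"x": 0,"y": 0,"z": -2,"roll": 0},{"hand": 0,"x": 0,"y": 0,"z": 0,"roll": 0}])

```text
time: 9.0
position: [0.636, -0.1442, 0.1673]
tool_rot: [0.39, -3.116, -0.0]
ft_force: [-5.2, -1.9, -0.8]
grip_width: 0.107
grip_force: 60.0
```

Request:
send_rows(rows=[{"hand": 0,"x": 0,"y": 0,"z": -2,"roll": 0},{"hand": 0,"x": 0,"y": 0,"z": -2,"roll": 0},{"hand": 0,"x": 0,"y": 0,"z": 0,"roll": 0}])

```text
time: 9.3
position: [0.636, -0.1443, 0.1634]
tool_rot: [0.39, -3.116, -0.0]
ft_force: [-5.8, -1.5, -0.2]
grip_width: 0.111
grip_force: 60.0
```

Request:
send_rows(rows=[{"hand": 0,"x": 0,"y": 0,"z": -1,"roll": 0},{"hand": 0,"x": 0,"y": 0,"z": -1,"roll": 0},{"hand": 0,"x": 0,"y": 0,"z": -1,"roll": 0},{"hand": 0,"x": 0,"y": 0,"z": 0,"roll": 0}])

```text
time: 9.7
position: [0.6359, -0.1443, 0.1617]
tool_rot: [0.39, -3.116, -0.001]
ft_force: [-8.2, -0.6, 6.3]
grip_width: 0.108
grip_force: 60.0
```

Run:
```python
from h import *
s=get_image("scene");t=get_image("top")
cv2.imwrite("pics/g3.png",np.hstack([cv2.resize(i,(400,480)) for i in(s[100:292,360:520],t[100:292,300:460])]))
```

```text
(no output)
```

View pics/g3.png

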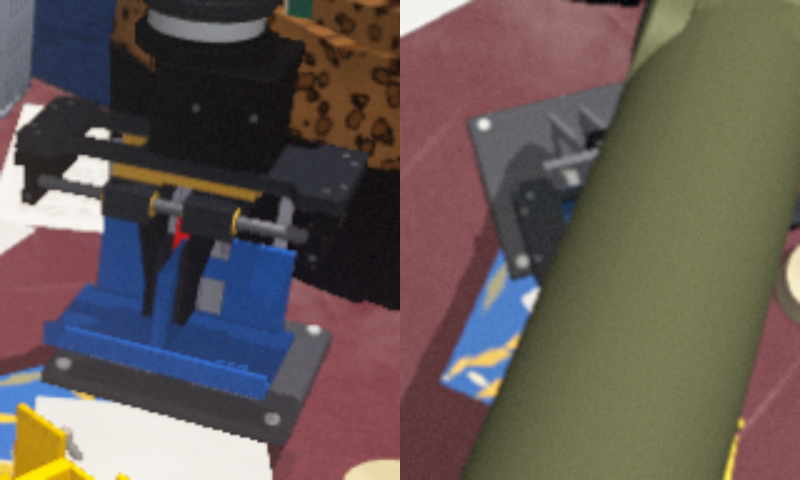

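The ledge looks level and low on the stand; the red catch is partly hidden at crop (180,235). The z force has started to rise at the expected home height, so I'll press a little more to confirm it has bottomed.

Request:
send_rows(rows=[{"hand": 0,"x": 0,"y": 0,"z": -1,"roll": 0},{"hand": 0,"x": 0,"y": 0,"z": -1,"roll": 0},{"hand": 0,"x": 0,"y": 0,"z": 0,"roll": 0}])

```text
time: 10.1
position: [0.6358, -0.1444, 0.1614]
tool_rot: [0.39, -3.116, -0.002]
ft_force: [-11.9, 0.9, 14.3]
grip_width: 0.109
grip_force: 60.0
```

Request:
send_rows(rows=[{"hand": 0,"x": -0.7,"y": 0,"z": 2,"roll": 0},{"hand": 50,"x": 0,"y": 0,"z": 0,"roll": 0},{"hand": 50,"x": 0,"y": 0,"z": 0,"roll": 0},{"hand": 50,"x": 0,"y": 0,"z": 0,"roll": 0},{"hand": 50,"x": 0,"y": 0,"z": 0,"roll": 0},{"hand": 50,"x": 0,"y": 0,"z": 0,"roll": 0},{"hand": 50,"x": 0,"y": 0,"z": 0,"roll": 0},{"hand": 50,"x": 0,"y": 0,"z": 0,"roll": 0}])

```text
time: 10.9
position: [0.6359, -0.1439, 0.1607]
tool_rot: [-0.391, 3.117, 0.0]
ft_force: [-0.4, 0.9, -0.5]
grip_width: 0.561
grip_force: 0.0
```

Request:
send_rows(rows=[{"hand": 50,"x": -1,"y": 0,"z": 15,"roll": 0},{"hand": 50,"x": -2,"y": 0,"z": 25,"roll": 0},{"hand": 50,"x": -5,"y": 0,"z": 30,"roll": 0},{"hand": 50,"x": -15,"y": 15,"z": 30,"roll": 0},{"hand": 50,"x": -20,"y": 40,"z": 0,"roll": 0},{"hand": 50,"x": -20,"y": 40,"z": 0,"roll": 0},{"hand": 50,"x": -20,"y": 40,"z": 0,"roll": 0},{"hand": 50,"x": -20,"y": 40,"z": 0,"roll": 0},{"hand": 50,"x": -20,"y": 40,"z": 0,"roll": 0},{"hand": 50,"x": 0,"y": 0,"z": 0,"roll": 0}])

```text
time: 11.9
position: [0.5105, 0.0778, 0.2618]
tool_rot: [-0.406, 3.115, 0.007]
ft_force: [0.4, -0.1, 0.1]
grip_width: 0.575
grip_force: 0.0
```

Run:
```python
from h import *
s=get_image("scene");t=get_image("top");cv2.imwrite("pics/s4.png",s);cv2.imwrite("pics/t4.png",t)
cv2.imwrite("pics/g4.png",np.hstack([cv2.resize(i,(400,560),interpolation=2) for i in(s[140:280,380:480],t[110:250,325:425])]))
```

```text
(no output)
```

View pics/g4.png

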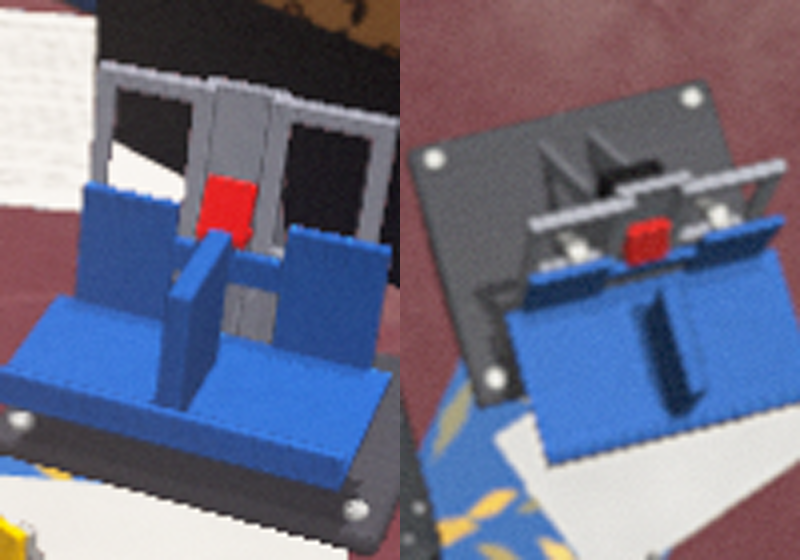

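The ledge hangs level, with the red catch out over its strip at crop (228,210) in the scene view and (647,242) in the top view. I'll compare the catch and ledge positions numerically, then hand in.

Run:
```python
from h import *
np.set_printoptions(precision=1,suppress=True)
for n,(x0,y0,x1,y1) in(("scene",(415,170,460,215)),("top",(370,150,410,190))):
    for k in(0,4):
        i=cv2.imread(f"pics/{n}{k}.png" if k==0 else f"pics/{n[0]}4.png")[y0:y1,x0:x1]
        m=(i[...,2]>150)&(i[...,1]<80)&(i[...,0]<80);y,x=np.nonzero(m);print(n,k,x.min()+x0,x.max()+x0,y.min()+y0,y.max()+y0,len(x))
S=np.array([.6858,-.1298,0]);a=np.radians(14.3);X=np.array([np.cos(a),np.sin(a),0]);Y=np.array([-np.sin(a),np.cos(a),0])
for z,nm,(ps,pt) in((60,"plL",((401,186),(357.5,183))),(60,"plR",((477.5,201),(420.5,168)))):
    P,e=tri(ps,pt);print(nm,(P-S)@X*1e3,(P-S)@Y*1e3,P[2]*1e3-z,"gap",e*1e3)
s=get_state();print(s["time"],s["qd"].max(),s["ft_force"])
```

```text
scene 0 429 443 184 201 206
scene 4 429 443 184 201 182
top 0 382 392 165 175 85
top 4 382 392 164 175 88
plL -12.004720311459229 59.05261437707277 66.55044148116178 gap 2.2639051849460023
plR -13.917787207055566 -63.15144856285236 70.02964234095654 gap 3.2565719750201843
12.0 0.04065003713668563 [ 0.6 -1.1 -1. ]
```

```bash
python3 -c "
from bench import *
print(close_job())"
```

```text
the job is handed in; nothing more can be done
None
```

The blue ledge hangs on the stand, pressed fully home, and in the last pictures the red catch is out over its strip at its starting position. The arm was clear of everything and the yellow ledge was not touched; I handed the job in at about 12 s of the 42 s allowed, and the hand-in returned no verdict.

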